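# Swap the open tray of a collet chest

### The arm

A 6-joint arm with a two-finger parallel gripper is mounted at the origin on the work surface. World frame = base frame: x ahead of the robot, y to its left, z up, the work surface at z = 0. Lengths are in mm, angles in degrees, forces in N, time in s.
With the tool pointing down it reaches from about 375 to 975 mm from the base axis. Payload 3.8 kg.
Tool frame: the origin (TCP) lies between the finger pads; the fingertips stand 14 mm ahead of it and the grasp point (between the pads) lies 5 mm behind it; x points along the fingers, y is the direction in which the jaws open and shut, and the axes are right-handed (so a half turn about x gives the same grasp; the last joint's range is limited). The gripper opens to 85 mm and grips with 20 to 120 N. Pads are 22 mm wide; open, the fingers measure 114 mm over their backs; the gripper's body (76 mm by 85 mm) begins 54 mm behind the grasp point. The pads swing forward as they close: fully open they stand 13 mm farther back than shut.
Start: joints at [-75.109, 15.12, 91.902, -0, 72.978, -2.114], TCP at [197.406, -645.484, 245.28] pointing down, gripper open.
Joint ranges: [-150.88, 150.88], [-54.13, 125.18], [17.81, 147.31], [-75.09, 255.09], [0, 152.58], [-146.25, 146.25]. Speed limits (degrees/s): [147.25, 147.25, 180, 180, 180, 180].

### API

Orientations are given as [roll, pitch, yaw] about the fixed x, y, z axes, in that order (R = Rz(yaw) Ry(pitch) Rx(roll)).
In Python, from plant import manip, effector, solver, viewer, readout gives the robot as it stands. Calls block until the motion is done:
- manip.move_pose(position, orientation): joint-space move of the TCP to a pose.
- manip.move_straight(position, rotation=None, v=150, force_limit=None): straight line of the TCP; rotation=None keeps the orientation; v is the mean speed in mm/s. With force_limit (N) it stops when the force on the tool has changed by that much, and returns True; else False.
- manip.goto_joints(angles): joint-space move.
- effector.grip(opening): finger opening in mm; the grip force is fixed at half the most; returns when the fingers have stopped.
- manip.pause(seconds).
- solver.solve_ik(position, orientation): joint angles nearest the present ones, or None.
- viewer.read_camera(name): name is "scene" or "top"; returns (picture, depth): 420x560x3 uint8, red, green, blue; 420x560 float32, mm along the optical axis (not along the pixel's ray), 0 where there is no reading.
- viewer.camera_info(name): a dict with "camera_matrix" (3x3 intrinsics, pixels), "R" (3x3) and "t" (3): a world point X has camera coordinates R X + t. Camera axes: x right, y down, z forward; pixel columns grow to the right and rows downward; lengths in mm; the calibration is good to about 2 mm. A picture is of the moment at which its call begins. camera_info takes no time and is no camera call.
A pose or a line that the arm cannot do raises manip.MotionError and nothing moves.
- manip.sign_off(): hands the job in, once; it reports no verdict.
Readings, each from a call of its own:
- readout.read_time(): time.
- readout.read_joint_pos(): joint angles.
- readout.read_dq(): joint speeds.
- readout.read_joint_torque(): joint torques, N m.
- readout.read_tool_pos(): TCP position.
- readout.read_ee_rot(): TCP orientation.
- readout.read_wrist_force(): force on the tool from outside, world axes, zero at the start.
- readout.read_moment(): the same for the moment, N m.
- readout.read_grip_width(): finger opening in mm.
Only numpy, scipy, OpenCV 4.12 (cv2) and the standard library are available. Lean on these libraries where they do the work, as an engineer would, in place of code of your own. Each camera call takes 0.05 s, during which the arm holds its last target. There are 200 camera calls.

### The job

Only one tray of the collet chest may be out at a time: push the tray with the yellow plate, which was left out, fully home, then hook a fingertip behind the lip of the tray with the blue plate and draw it out along its rail as far as it goes. Work with the fingertips only: do not pinch either lip, keep the two collets standing on the blue tray without lifting or toppling them, and leave the green tray shut and the other things on the bench alone.

Things in the scene. Friction and masses are not known exactly. Their poses are not given: they have to be found in the camera images.
- chest: collet chest: fixed dark base plate 200 x 345 x 10 mm on the bench, origin at the centre of its underside; x points from front to back, y along the row. On it three grey housings in a row (pitch 112 mm, any order), 180 mm deep, 106 mm wide, tops 88 mm above the bench, open fronts 90 mm in front of the origin. Each has a patch of its tray's colour on top; its shallow steel tray slides out along the chest's -x.
- blue_tray (a joint): how far the tray with the blue plate is out. Starts fully home. 0 = fully home, 0.10 m = fully out against its stop; grows as the tray comes out towards the robot. Light friction of about 2.5 N plus about 8 N per m/s, no spring, no latch: it stays where it is left.
- yellow_tray (a joint): how far the tray with the yellow plate is out. Starts left partly out, 35 to 75 mm. 0 = fully home, 0.10 m = fully out against its stop; grows as the tray comes out towards the robot. Light friction of about 2.5 N plus about 8 N per m/s, no spring, no latch: it stays where it is left.
- green_tray (a joint): how far the tray with the green plate is out. Starts fully home and is not needed. 0 = fully home, 0.10 m = fully out against its stop; grows as the tray comes out towards the robot. Light friction of about 2.5 N plus about 8 N per m/s, no spring, no latch: it stays where it is left.
- blue_lip (a point): blue painted lip across the blue tray's front edge (blue_tray_c0 in the rules): upright, 4 mm thick (x -2 to +2 mm), 92 mm wide, 24 mm high. This point: mid-width at its foot, level with the tray floor, 20 mm above the bench; it moves with the tray. x points along the rail into the chest, y along the lip, z up. Behind it (+x) the tray floor is bare and open from above for 56 mm, as far as the housing's front, when shut.
- blue_plate (a point): centre of the outer face of the blue plastic plate (blue_tray_c1 in the rules) fixed on the robot side of the blue tray's lip: plate 5 mm thick, 88 mm wide, 20 mm high. This point lies 7 mm in front of (-x) and 10 mm above the lip's point. Axes as the lip.
- yellow_lip (a point): yellow painted lip across the yellow tray's front edge (yellow_tray_c0 in the rules): upright, 4 mm thick (x -2 to +2 mm), 92 mm wide, 24 mm high. This point: mid-width at its foot, level with the tray floor, 20 mm above the bench; it moves with the tray. x points along the rail into the chest, y along the lip, z up. Behind it (+x) the tray floor is bare and open from above for 56 mm, as far as the housing's front, when shut.
- yellow_plate (a point): centre of the outer face of the yellow plastic plate (yellow_tray_c1 in the rules) fixed on the robot side of the yellow tray's lip: plate 5 mm thick, 88 mm wide, 20 mm high. This point lies 7 mm in front of (-x) and 10 mm above the lip's point. Axes as the lip.
- green_lip (a point): green painted lip of the green tray, same make and axes as the blue lip.
- collet_a: bright collet standing loose and upright on the blue tray, inside the housing at the start: 33 mm across, 44 mm high, 110 g or so; origin at the centre of its underside, z up.
- collet_b: dark collet standing loose and upright on the blue tray, inside the housing at the start: 33 mm across, 44 mm high, 110 g or so; origin at the centre of its underside, z up.
- collet_c: brass collet standing loose on the bench left of the trays, 33 mm across, 44 mm high; origin at the centre of its underside. Bystander.
- bushing: brass ring standing on the bench right of the trays, 48 mm across, 30 mm high; origin at the centre of its underside. Bystander.
- wrench: open-ended wrench, 190 mm, lying on the bench at the left. Bystander.
- oil: amber oil bottle with red cap, 60 mm across, 140 mm high, origin at the centre of its underside; at the left. Bystander.
- block: steel block 75 x 50 x 25 mm lying on the bench at the right, origin at the centre of its underside. Bystander.
- mallet: hammer, 240 mm, lying on the bench at the right. Bystander.
- cup: white mug, 76 mm across, 85 mm high, origin at the centre of its underside; at the left. Bystander.

How it is judged (in metres and radians):
On the way, in this order (a step that is already met when the one before it is completed fails the run):
1. the yellow tray is pushed fully home (within 5 mm) while the blue one is still in (value of joint yellow_tray below 0.005 m and value of joint blue_tray below 0.012 m), for 0.1 s.
2. the blue tray is coming out, drawn by a finger on its lip (value of joint blue_tray above 0.015 m and contact force between the fingers and blue_tray_c0 above 0.5 N), for 0.05 s.
At the end, for the whole second after the job is handed in: The blue tray is out at least 92 of its 100 mm and at rest, the yellow and green trays are home within 6 mm, and both collets stand upright (within 0.2 rad), at rest, on the floor of the blue tray (value of joint each of yellow_tray, green_tray below 0.006 m and value of joint blue_tray above 0.092 m and velocity of joint blue_tray between -0.01 and 0.01 m/s and angle between each of collet_a, collet_b's own z axis and vertical below 0.2 rad and x of collet_a in the frame of blue_lip between 0.015 and 0.225 m and z of collet_a in the frame of blue_lip between -0.006 and 0.008 m and linear speed of each of collet_a, collet_b below 0.02 m/s and x of collet_b in the frame of blue_lip between 0.015 and 0.225 m and z of collet_b in the frame of blue_lip between -0.006 and 0.008 m); the robot touches nothing.
It fails at once if the blue tray is out (over 12 mm) while the yellow one is also out (over 12 mm) (value of joint each of blue_tray, yellow_tray above 0.012 m).
It fails at once if the green tray is pulled out (over 10 mm) (value of joint green_tray above 0.01 m).
It fails at once if a lip is pinched: the fingers press on its back and on its colour plate at once ((contact force between the fingers and blue_tray_c0 above 1.5 N and contact force between the fingers and blue_tray_c1 above 1.5 N) or (contact force between the fingers and yellow_tray_c0 above 1.5 N and contact force between the fingers and yellow_tray_c1 above 1.5 N)).
It fails at once if a collet of the blue tray is lifted 15 mm or tipped over (angle between any of collet_a, collet_b's own z axis and vertical above 0.5 rad or height (world z) of any of collet_a, collet_b above 0.035 m).
It fails at once if another thing on the bench is moved more than 15 mm (distance of any of collet_c, bushing, wrench, oil, block, mallet, cup from where it was at the start of the episode above 0.015 m).
It also fails if it takes over 51 s, if anything falls off the work surface, if the arm or the gripper's body presses on something with over 40 N, if the wrist force passes 120 N, or if a joint passes its speed limit or range.

## Working session

There is one attempt and no reset: what is moved stays moved. The work goes in short steps, each a Python script; the robot and the scene stay as the last script left them, time stands still between calls to the robot, and variables do not carry over. Pictures are saved under pics/ and viewed, about 8 in all and at most 12, crops included, and the job is handed in when it is done.

```bash
mkdir -p pics; ls
python3 - <<'E'
from plant import viewer,readout
import cv2,numpy as np
for n in("scene","top"):
    p,d=viewer.read_camera(n); cv2.imwrite(f"pics/{n}0.png",p[:,:,::-1]); np.save(f"pics/{n}0.npy",d); np.save(f"pics/{n}0c.npy",p)
    i=viewer.camera_info(n); print(n,-i["R"].T@i["t"])
print(readout.read_time(),readout.read_ee_rot(),readout.read_grip_width())
E
```

```text
pics
scene [1209.33837086  684.16129189  881.2220614 ]
top [ 256.26777847  -11.63835332 1630.45083185]
0.1 [-92.6730055   89.88360984 104.32978019] 85.60844481428019
```

View pics/top0.png

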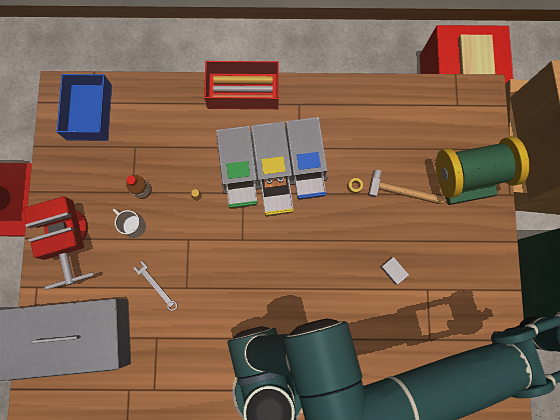

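View pics/scene0.png

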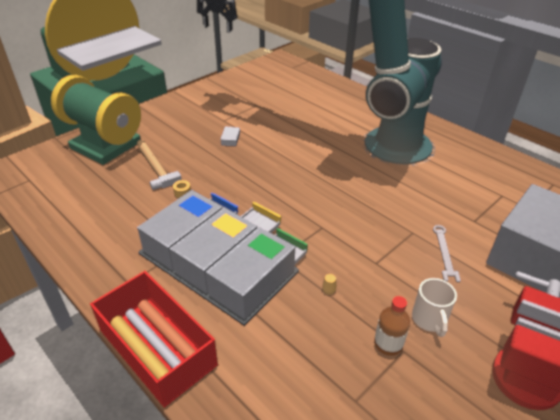

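The top view shows the row with green (238,170), yellow (273,165, tray out, lip about y=211) and blue (308,160, lip about y=196). I'll measure it from depth and look at an enlarged crop.

```bash
cat > h.py <<'E'
import numpy as np,cv2
from plant import manip,effector,solver,viewer,readout
def cloud(n,d):
    i=viewer.camera_info(n);K=np.array(i["camera_matrix"]);R=np.array(i["R"]);t=np.array(i["t"])
    v,u=np.mgrid[:d.shape[0],:d.shape[1]]
    c=np.stack([(u-K[0,2])/K[0,0]*d,(v-K[1,2])/K[1,1]*d,d],-1)
    return (c-t)@R
E
python3 - <<'E'
from h import *
d=np.load("pics/top0.npy");p=np.load("pics/top0c.npy")
X=cloud("top",d)
sub=np.s_[100:225,205:340]
m=np.zeros(d.shape,bool); m[sub]=(abs(X[sub][...,2]-88)<8)
pts=X[m]; r=cv2.minAreaRect(pts[:,:2].astype(np.float32)); print("top rect",r,pts[:,2].mean(),cv2.boxPoints(r))
hsv=cv2.cvtColor(p,cv2.COLOR_RGB2HSV)
for n,lo,hi in(("green",45,80),("yellow",22,34),("blue",100,125)):
    k=np.zeros(d.shape,bool);k[sub]=((hsv[...,0]>=lo)&(hsv[...,0]<=hi)&(hsv[...,1]>120)&(hsv[...,2]>60))[sub]
    a=X[k&(X[...,2]>75)];b=X[k&(X[...,2]<60)]
    print(n,"patch",len(a),a.mean(0).round(1)); print("  lip",len(b),b.mean(0).round(1),b.min(0).round(),b.max(0).round())
    print(cv2.minAreaRect(b[:,:2].astype(np.float32)))
print("bench z",np.median(X[250:270,200:350,2]))
cv2.imwrite("pics/crop1.png",cv2.resize(p[105:225,205:385,::-1],None,fx=4.4,fy=4.4,interpolation=cv2.INTER_CUBIC))
E
```

```text
top rect ((780.4969482421875, 6.289703369140625), (258.1828918457031, 330.876708984375), 8.122696876525879) 87.64724188544349 [[ 629.3252   151.82857]
 [ 676.0759  -175.72871]
 [ 931.6687  -139.24916]
 [ 884.91797  188.30812]]
green patch 321 [677.3 105.6  92.6]
  lip 76 [578.3  92.4  41.6] [570.  48.  21.] [587. 136.  54.]
((578.2797241210938, 92.03302001953125), (9.72196102142334, 88.80834197998047), 7.66988468170166)
yellow patch 342 [690.2  -5.4 101.8]
  lip 90 [554.1 -24.8  40.7] [546. -70.  22.] [564.  20.  53.]
((554.6038818359375, -25.07693099975586), (10.608482360839844, 90.20579528808594), 8.271946907043457)
blue patch 337 [ 708.  -115.8   93. ]
  lip 88 [ 609.2 -130.    41. ] [ 600. -173.   28.] [618. -86.  51.]
((608.9349975585938, -129.56198120117188), (10.951300621032715, 87.38094329833984), 6.236685752868652)
bench z -0.7351829414955845
```

View pics/crop1.png

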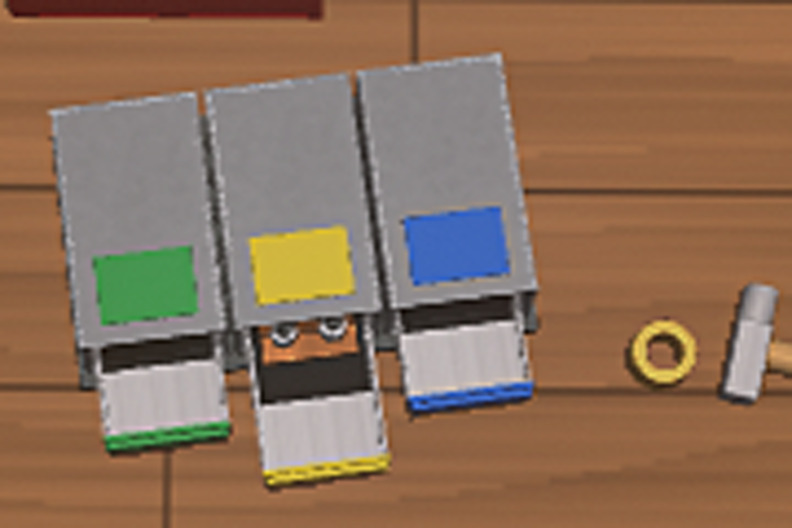

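Everything agrees: the yaw from the patches is 7.9°, and the spacing between the green and blue lips is 224.5 mm (expected 224). Yellow is about 40 mm out. Next I close the fingers, move in front of the yellow plate and touch the bench to calibrate the tip.

```bash
cat >> h.py <<'E'
YAW=7.9;a=np.deg2rad(YAW);ex=np.array([np.cos(a),np.sin(a),0]);ey=np.array([-np.sin(a),np.cos(a),0])
YH=np.array([593.7,-18.8,0])+2.5*ex   # yellow lip point, home
BH=np.array([609.2,-130.0,0])+2.5*ex  # blue lip point, home
def at(p,dx,z): return list(p+dx*ex+np.array([0,0,z]))
E
python3 - <<'E'
from h import *
q0=np.array(readout.read_joint_pos())
for y in(YAW,YAW+180,YAW-180):
    q=solver.solve_ik(at(YH,-110,150),[0,90,y]);print(y,None if q is None else np.round(q,1))
    
effector.grip(0)
ys=[y for y in(YAW,YAW+180) if solver.solve_ik(at(YH,-110,150),[0,90,y]) is not None]
y=min(ys,key=lambda y:abs(solver.solve_ik(at(YH,-110,150),[0,90,y])[5]))
manip.move_pose(at(YH,-110,150),[0,90,y])
manip.move_straight(at(YH,-110,50),v=120)
hit=manip.move_straight(at(YH,-110,5),v=20,force_limit=4)
print(y,hit,readout.read_tool_pos(),readout.read_wrist_force(),readout.read_grip_width())
z=readout.read_tool_pos()[2]
manip.move_straight(at(YH,-110,z+26),v=60)
print(readout.read_time(),readout.read_tool_pos(),readout.read_wrist_force())
p,d=viewer.read_camera("scene");cv2.imwrite("pics/s1.png",cv2.resize(p[100:310,100:380,::-1],None,fx=2.8,fy=2.8))
E
```

```text
7.9 [  -6.9   -0.5  120.     0.    60.5 -104.8]
187.9 [ -6.9  -0.5 120.   -0.   60.5  75.2]
-172.1 [ -6.9  -0.5 120.   -0.   60.5  75.2]
187.9 True [487.21111499 -33.57024023  14.04708752] [-0.74452886 -0.54183332  4.21823647] -0.405066866116848
6.4833 [487.39140707 -33.5838403   40.39506203] [ 0.08534042 -1.07964754  0.21550986]
```

View pics/s1.png

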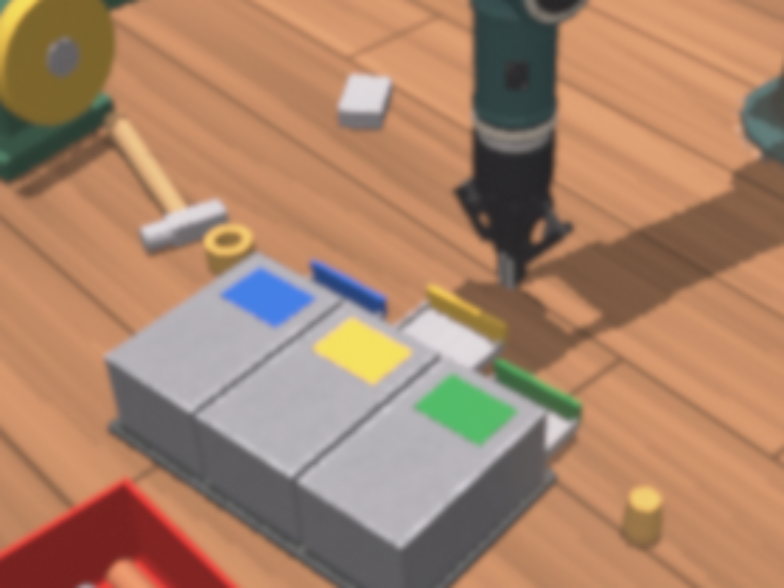

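The fingertips touch down at TCP z = 14.0, so the tip offset is confirmed. In the crop the shut fingertips at (508,285) face the yellow plate at (465,310). Now I push yellow home.

Run:
```python
from h import *
for k in range(4):
    hit=manip.move_straight(at(YH,-18+10,42),v=40,force_limit=12)
    p=np.array(readout.read_tool_pos());print(hit,((p-YH)@ex).round(1),((p-YH)@ey).round(1),readout.read_wrist_force(),readout.read_time())
    if (p-YH)@ex>-22: break
manip.move_straight(at(YH,-60,42),v=100)
p,d=viewer.read_camera("scene");cv2.imwrite("pics/s2.png",cv2.resize(p[100:310,100:380,::-1],None,fx=2.8,fy=2.8))
```

```text
True -18.5 0.2 [-0.04582395  0.20926072 -0.69708574] 8.6167
```

View pics/s2.png

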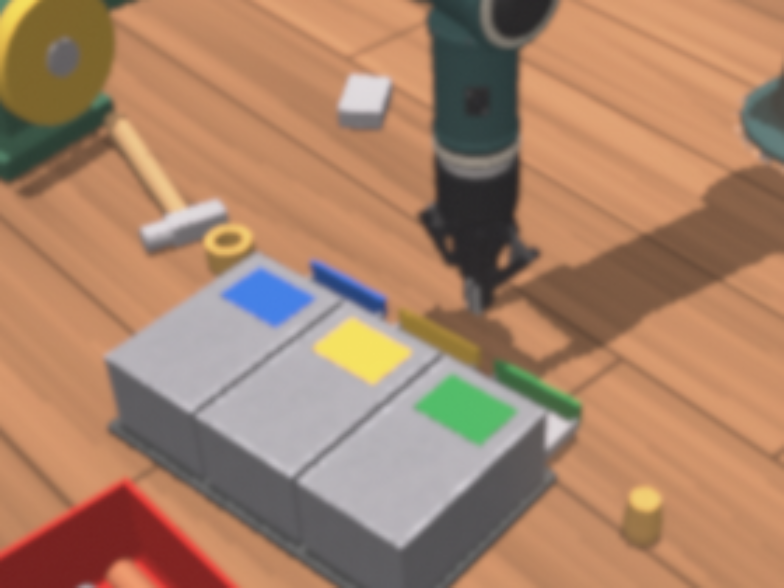

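The yellow lip at (440,336) lies on the line between the blue lip (348,288) and the green lip (538,390), so it looks home. One slow confirming push, then I hook blue.

Run:
```python
from h import *
rel=lambda o:[round(float(v),1) for v in ((np.array(readout.read_tool_pos())-o)@ex,(np.array(readout.read_tool_pos())-o)@ey,readout.read_tool_pos()[2])]
manip.move_straight(at(YH,-24,42),v=60)
print(manip.move_straight(at(YH,-8,42),v=12,force_limit=10),rel(YH),readout.read_wrist_force())
manip.pause(0.3);print(rel(YH),readout.read_wrist_force())
manip.move_straight(at(YH,-50,42),v=80)
manip.move_straight(at(YH,-50,150),v=200)
p,d=viewer.read_camera("top")  # check
manip.move_straight(at(BH,20,150),v=150)
manip.move_straight(at(BH,20,65),v=100)
print(manip.move_straight(at(BH,20,41),v=25,force_limit=4),rel(BH),readout.read_wrist_force(),readout.read_time())
p,d=viewer.read_camera("scene");cv2.imwrite("pics/s3.png",cv2.resize(p[100:310,100:380,::-1],None,fx=2.8,fy=2.8))
```

```text
True [-18.4, 0.1, 41.4] [ 0.82991723  0.43100702 -0.4283357 ]
[-19.2, 0.3, 40.7] [-0.62932787 -0.06316592 -0.15787744]
False [20.2, -0.1, 41.2] [-0.43737994 -0.13064269  0.73963172] 15.4333
```

View pics/s3.png

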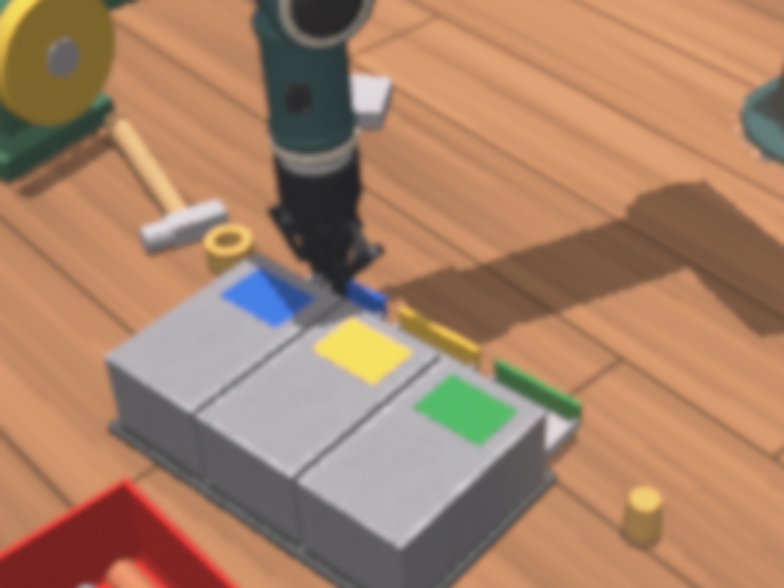

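The fingers stand behind the blue lip, at (330,280) in the crop, with no contact on the way down. The tip is at z = 27 and the lip spans z = 20 to 44. Now I draw the tray out slowly.

Run:
```python
from h import *
rel=lambda o:[round(float(v),1) for v in ((np.array(readout.read_tool_pos())-o)@ex,(np.array(readout.read_tool_pos())-o)@ey,readout.read_tool_pos()[2])]
manip.move_straight(at(BH,14,41),v=15,force_limit=8)
for k in range(4):
    h=manip.move_straight(at(BH,-93,41),v=30,force_limit=10)
    f=readout.read_wrist_force();r=rel(BH);print(h,r,np.round(f,1),readout.read_time())
    if not h or r[0]<-84: break
p,d=viewer.read_camera("top");cv2.imwrite("pics/t4.png",cv2.resize(p[105:225,205:385,::-1],None,fx=4.4,fy=4.4,interpolation=cv2.INTER_CUBIC))
```

```text
True [-86.9, -0.1, 40.9] [ 0.2 -0.5  1.4] 19.0417
```

View pics/t4.png

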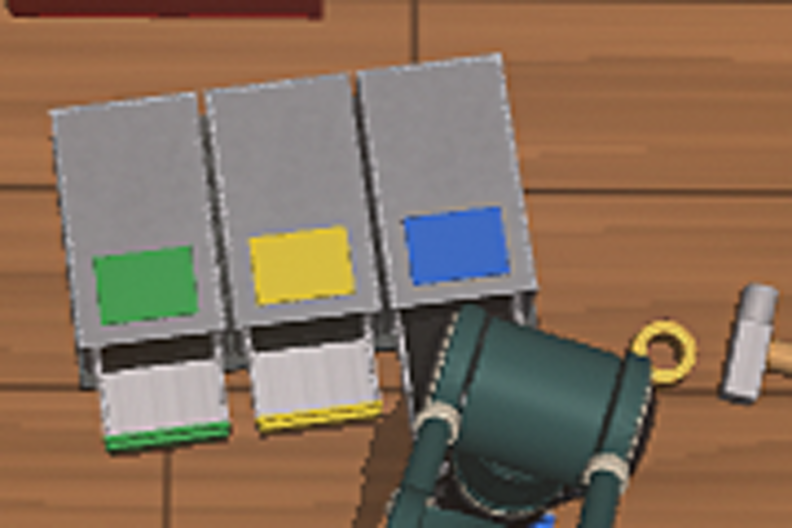

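The arm stopped at -86.9 mm, where the 100 mm stop was expected (-87). I back off the lip, lift clear and check.

Run:
```python
from h import *
manip.move_straight(at(BH,-83,41),v=20,force_limit=5)
manip.move_straight(at(BH,-83,170),v=120)
manip.move_straight(at(BH,-150,170)+np.array([0,-200,60]),v=250)
manip.pause(.3)
p,d=viewer.read_camera("top");X=cloud("top",d)
hsv=cv2.cvtColor(p,cv2.COLOR_RGB2HSV)
for n,lo,hi,o in(("green",45,80,YH),("yellow",22,34,YH),("blue",100,125,BH)):
    k=((hsv[...,0]>=lo)&(hsv[...,0]<=hi)&(hsv[...,1]>120)&(hsv[...,2]>60)&(X[...,2]<60)&(X[...,2]>15))
    k[:140]=0;k[250:]=0;k[:,:205]=0;k[:,335:]=0
    b=X[k];print(n,len(b),((b.mean(0)-o)@ex+2.5).round(1),((b.mean(0)-o)@ey).round(1))
print(readout.read_time(),readout.read_tool_pos(),readout.read_wrist_force())
cv2.imwrite("pics/t5.png",cv2.resize(p[105:245,205:385,::-1],None,fx=4.2,fy=4.2,interpolation=cv2.INTER_CUBIC))
```

```text
green 75 0.5 111.9
yellow 90 -0.0 -1.1
blue 90 -99.8 0.5
22.0583 [ 463.37138856 -349.51857285  229.81276632] [0.01293149 0.66291132 0.80138106]
```

View pics/t5.png

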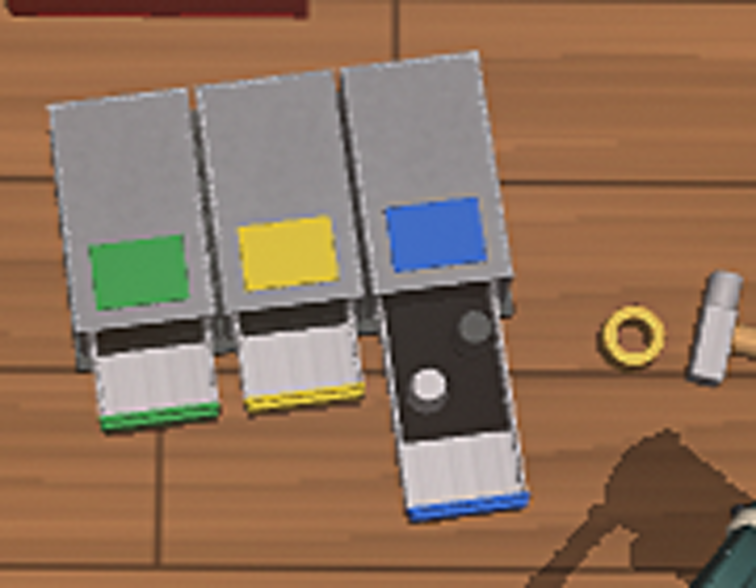

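The blue tray is 99.8 mm out, and the bright collet (429,383) and the dark one (474,325) both stand upright on it. Yellow and green are home within 0.5 mm and the bushing and mallet haven't moved, so I'm handing in.

```bash
python3 -c "
from plant import manip,readout
manip.sign_off();print(readout.read_time())"
```

```text
the job is handed in; nothing more can be done
the job is handed in; nothing more can be done
```

I pushed the yellow tray home with the shut fingertips, hooked them behind the blue lip and drew the blue tray out to its stop. I then backed off, lifted clear and handed in. The last clock reading before hand-in was about 22 s of the 51 s allowed.

**Last checks (top camera, just before hand-in):**
- **Trays:** the blue tray is 99.8 mm out. The yellow tray reads 0.0 mm and the green tray 0.5 mm from home.
- **Collets:** both stand upright on the blue tray in the picture.
- **Bench:** the bushing and mallet look unmoved. I did not look at the bystanders on the left again after the pull, but the arm never went near them.
- **Robot:** it was clear of everything, with wrist force at about 1 N.

**Not confirmed:** the wrist force read near zero right after each stop at a tray's end. I therefore judged both end positions from the arm's travel and the camera, not from a held contact force. No check disagreed.

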